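Unscrew the lid of a leaning jar in a one-handed jar stand

TASK

Unscrew the metal lid of the white jar that leans in the grey jar stand: twist it anticlockwise, with as many fresh grips as it takes, until it lifts free of the thread, without forcing it. Then set the lid down gently, flat and open side down, on the round cork coaster, and let go of it. Leave the other things on the worktop where they are.

Things in the scene. Friction and masses are not known exactly. Their poses are not given: they have to be found in the camera images.
- stand: Fixed grey jar stand (base 150 x 130 x 14 mm) holding a white stoneware jar (body 70 mm across) fast in a low steel band. Origin: centre of the base's underside, on the worktop; z up. The jar leans 25 degrees towards the stand's -x side (the robot at yaw 0): from its foot at (30, 0, 34) mm its axis runs along (-0.423, 0, 0.906). Shoulder ends 73 mm, rim of the 40 mm neck lies 94 mm along it.
- neck (a point): Fixed point on the jar's axis where the centre of the screwed-down lid lies at the start: 86 mm along the axis from the jar's foot, (-6, 0, 112) mm in the stand's frame. Its axes are the stand's.
- lid_center (a point): Centre (half-way up) of the round ribbed aluminium screw lid, 60 mm across, 24 mm tall, 60 g. z: the lid's axis, out of its closed top. At the start it is screwed down tight, lower edge 1 mm above the jar's shoulder; it is gripped along the leaning axis, the tool tilted 25 degrees. It stays put if let go half unscrewed; once off the thread, it clears the rim 12 mm further up the axis.
- lid: The same lid, origin at its lower edge, 12 mm below its centre. Coarse right-hand thread: seen from its top it unscrews anticlockwise, rises 21 mm a turn and comes off the thread after about 170 degrees, 10 mm up; play about 1 mm. A springy seal presses it up into the thread with 9 N at first and is slack after 3 mm of rise; breaking it loose takes 0.1 to 0.4 N m.
- coaster_top (a point): Centre of the upper face of the fixed round cork coaster, 110 mm across and 8 mm thick, flat on the worktop. The lid standing on it has its centre 12 mm above this point.
- lemon_center (a point): Bystander: lemon, 78 x 55 x 56 mm, lying loose; its centre.
- mill_center (a point): Bystander: glass pepper shaker with rounded pierced top, 44 mm across, 90 mm tall, loose; its centre.
- garlic_center (a point): Bystander: garlic bulb about 58 mm across, loose; its centre.
- spice_center (a point): Bystander: small spice jar with black lid, 44 mm across, 96 mm tall, loose; its centre.
- spoon_center (a point): Bystander: steel teaspoon, 130 mm long, lying loose; its centre.

How it is judged:
By the outcome, as a careful person would: the job done as asked, in the order asked, and still so for the second after the job is handed in, with the robot touching nothing.
It also fails if it takes over 72 s, if anything falls off the work surface, if the arm or the gripper's body presses on something with over 40 N, if the wrist force passes 120 N, or if a joint passes its speed limit or range.

ROBOT

A 6-joint arm with a two-finger parallel gripper is mounted at the origin on a cart in front of the work surface, level with it; the furniture and walls round the work are solid. World frame = base frame: x ahead of the robot, y to its left, z up, the work surface at z = 0. Lengths are in m, angles in rad, forces in N, time in s.
With the tool pointing down it reaches from about 0.4 to 0.825 m from the base axis. Payload 7 kg.
Tool frame: the origin (TCP) lies midway between the tips of the shut fingers; the grasp point (between the pads) lies 19 mm behind it; z points along the fingers, y is the line along which they close (so a half turn about z gives the same grasp; the last joint's range is limited). The gripper opens to 88 mm and grips with 3 to 60 N. Pads are 19 mm wide; open, the fingers measure 130 mm over their backs; the gripper's body (78 mm by 193 mm) begins 47 mm behind the grasp point.
Start: joints at [-0.947, 0.359, 0.012, 0, -1.224, -0.288], TCP at [0.222, -0.637, 0.227] pointing down, gripper open.
Joint ranges: [-3.07, 3.07], [-1.43, 2.12], [-1.02, 1.25], [-3.03, 1.67], [-3.05, -0], [-3.03, 3.03]. Speed limits (rad/s): [2.39, 2.39, 3.01, 3.14, 3.14, 3.14].

INTERFACE

Orientations are given as [roll, pitch, yaw] about the fixed x, y, z axes, in that order (R = Rz(yaw) Ry(pitch) Rx(roll)).
In Python, from station import arm gives the robot as it stands. The module is installed in compiled form; this text tells all that it offers.
- The arm moves only by the tool carry_out, never from a script. Its argument "commands" is a list of rows, each a list of 4 numbers: the shift along the world's x, y, z in units of 50 mm (1.0 is 50 mm), then the turn about the world's z in units of 6 degrees (1.0 is 6 degrees). A call has exactly 10 rows; each row is the pose to reach, as a shift and turn from the pose commanded when the call began; what a row does not reach only later rows make up. A row lasts 1/8 s, in which the tool goes at most 62.5 mm and 10.7 degrees, less where a joint would pass 70% of its speed; a pose out of reach is approached as far as the arm can. A call with a gripper value outside its range is refused whole. "claw" is the closure, from 0 (fully open) to 1 (shut), set as the call begins (left out, the last holds). The fingers move at their own pace and stop on an object; "force" is the grip in N (left out, the last holds). Time passes only in rows, so rows that repeat a pose let the fingers close, or fill a call up. It gives the time, the measured TCP pose, the force, the opening and the grip force at its end, in the units of the state.
- arm.get_state(): the state, without advancing time (a new reading comes with each control period).
- arm.grab_frame(name): name is "scene" or "top" or "wrist"; returns a dict with "pixels" (400x640x3 uint8, red, green, blue), "fx", "fy", "cx", "cy" (pixels), "eye" and "orientation" of the camera in the world. Camera axes: x right, y down, z forward; pixel columns grow to the right and rows downward; lengths in m; the calibration is good to about 2 mm. A picture is of the moment at which its call begins. There is no depth.
- arm.job_done(): hands the job in; it is judged then, once.
Trained networks look in a picture, given as the dict that the camera call returned (one of the last four; its "shot" number tells which), for a name from the list of things; names that differ only in an ending like _2 or _b are one class to them, and where a whole thing is asked for, a point or a joint stands for the part that bears it (a point fixed in the world has none). Each returns a list of dicts, best first, with "conf" (0 to 1); they miss things now and then, are a little off and sometimes report something else, mostly with a low value. They report only what shows in the picture. A call takes as long as a camera call.
- arm.regions_of(picture, query): "pixels" (400x640 bool, what is visible of it) and "uv" ([column, row] in pixels, amid what is visible of it).
- arm.mark_of(picture, query): "uv" ([column, row] in pixels: a listed point, or the origin of a listed thing).
The state is a dict: "t": time; "q": joint angles; "qd": joint speeds; "joint_efforts": joint torques, N m; "eef_pos": TCP position; "ee_rot": TCP orientation; "force": force on the tool from outside, world axes, zero at the start; "moment": the same for the moment, N m; "width": finger opening in m; "gripper_force": force on a finger pad.
Only numpy, scipy, OpenCV 4.12 (cv2) and the standard library are available. Lean on these libraries where they do the work, as an engineer would, in place of code of your own. Each camera call takes 0.05 s, during which the arm holds its last target. There are 200 camera calls.

## Working session

There is one attempt and no reset: what is moved stays moved. The work goes in short steps, Python scripts to look and compute and a tool call to move; the robot and the scene stay as the last step left them, time stands still between calls to the robot, and variables do not carry over. Pictures are saved under pics/ and viewed, at most 10 in all, crops included, and the job is handed in when it is done.

Besides the shell and the picture viewer there is one more tool, called by a JSON object that holds its "name" and its "arguments", one argument or row to a line. carry_out: Moves the arm, as the interface text tells. Its arguments: {"type":"object","properties":{"commands":{"type":"array","items":{"type":"array","items":{"type":"number"}}},"claw":{"type":"number"},"force":{"type":"number"}},"required":["commands"]}

```bash
mkdir -p pics; cat > h.py <<'E'
import numpy as np, cv2
from station import arm
from scipy.spatial.transform import Rotation as Ro
def Rm(o):
    o=np.array(o,float)
    return o if o.shape==(3,3) else (Ro.from_euler('xyz',o).as_matrix() if o.size==3 else Ro.from_quat(o).as_matrix())
def ray(f,uv):
    d=Rm(f['orientation'])@np.array([(uv[0]-f['cx'])/f['fx'],(uv[1]-f['cy'])/f['fy'],1]); return np.array(f['eye'],float),d/np.linalg.norm(d)
def tri(rs):
    A=np.zeros((3,3));b=np.zeros(3)
    for e,d in rs:
        P=np.eye(3)-np.outer(d,d);A+=P;b+=P@e
    p=np.linalg.solve(A,b); return p,[round(1e3*np.linalg.norm((np.eye(3)-np.outer(d,d))@(p-e)),1) for e,d in rs]
def proj(f,p):
    c=Rm(f['orientation']).T@(np.array(p)-np.array(f['eye'])); return np.round([f['fx']*c[0]/c[2]+f['cx'],f['fy']*c[1]/c[2]+f['cy']],1)
E
python3 - <<'E'
from h import *
np.set_printoptions(precision=4,suppress=True)
s=arm.get_state(); print(s)
F={n:arm.grab_frame(n) for n in('scene','top','wrist')}
for n,f in F.items():
    cv2.imwrite(f'pics/{n}0.png',f['pixels'][:,:,::-1]); print(n,f['eye'],f['orientation'],f['fx'],f['cx'],f['cy'])
for q in 'stand neck lid_center lid coaster_top lemon_center mill_center garlic_center spice_center spoon_center'.split():
    rs=[]
    for n,f in F.items():
        m=arm.mark_of(f,q)
        if m:
            print(q,n,m[0]['uv'],round(m[0]['conf'],2),len(m))
            if m[0]['conf']>.4: rs.append(ray(f,m[0]['uv']))
    if len(rs)>1: print('   ',*tri(rs))
E
```

```text
{'t': 0.0, 'q': array([-0.9469,  0.3594,  0.0111, -0.0004, -1.2241, -0.2881]), 'qd': array([ 0.0021,  0.0023, -0.0008,  0.0009, -0.0013, -0.0024]), 'joint_efforts': array([ -0.0003, -58.2708,  29.3076,   6.9976,   0.0072,  -0.0001]), 'eef_pos': array([ 0.2222, -0.6368,  0.2256]), 'ee_rot': array([ 3.1399, -0.0002, -2.8059]), 'force': array([ 0.0719, -0.4219,  0.2826]), 'moment': array([-0.0115,  0.0053,  0.061 ]), 'gripper_force': 0.0, 'width': 0.08763260967936416}
scene [0.2701 0.6594 0.5034] [-2.0752  0.0251 -2.691 ] 361.4746202324922 317.7143858733465 200.25572978765857
top [ 0.4972 -0.0331  1.0785] [-3.0356  0.0352 -1.5795] 461.3787161126656 321.7825324088959 193.5704750726898
wrist [ 0.1508 -0.6625  0.3839] [ 2.8575 -0.0017  1.9085] 288.28208139205236 322.3516473014728 199.83678740055763
stand scene [349.5, 209.4] 0.62 1
stand top [382.7, 203.0] 0.65 1
    [ 0.5818 -0.1403  0.0012] [np.float64(6.9), np.float64(6.9)]
neck scene [348.8, 174.4] 0.75 1
neck top [392.9, 202.5] 0.89 1
    [ 0.5812 -0.1495  0.1022] [np.float64(0.7), np.float64(0.7)]
lid_center scene [349.5, 172.7] 0.89
[... 183 characters left out ...]
1397  0.0987] [np.float64(2.4), np.float64(2.4)]
coaster_top scene [315.6, 268.6] 0.83 1
coaster_top top [270.5, 218.3] 0.75 1
    [0.5522 0.1232 0.0031] [np.float64(3.3), np.float64(3.3)]
lemon_center scene [380.9, 237.0] 0.81 1
lemon_center top [323.7, 263.3] 0.7 1
    [ 0.4484 -0.001   0.0348] [np.float64(3.2), np.float64(3.2)]
mill_center scene [285.3, 212.1] 0.94 1
mill_center top [324.7, 153.4] 0.52 2
    [ 0.6985 -0.0059  0.0382] [np.float64(2.3), np.float64(2.3)]
garlic_center scene [285.8, 182.7] 0.46 1
spice_center scene [221.7, 231.2] 0.86 1
spoon_center scene [327.1, 236.5] 0.58 1
spoon_center top [320.6, 210.1] 0.69 1
    [0.5736 0.0071 0.0062] [np.float64(0.7), np.float64(0.7)]
```

View pics/scene0.png

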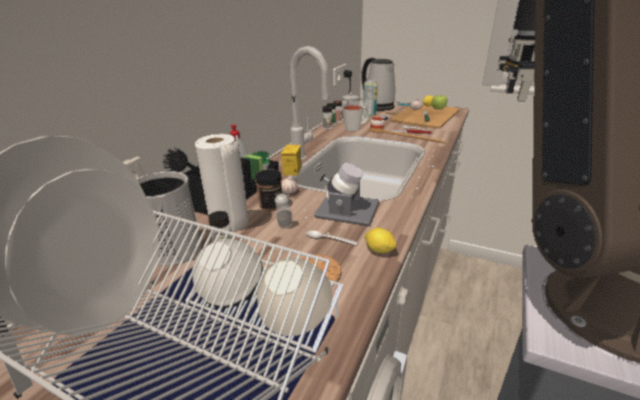

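View pics/top0.png

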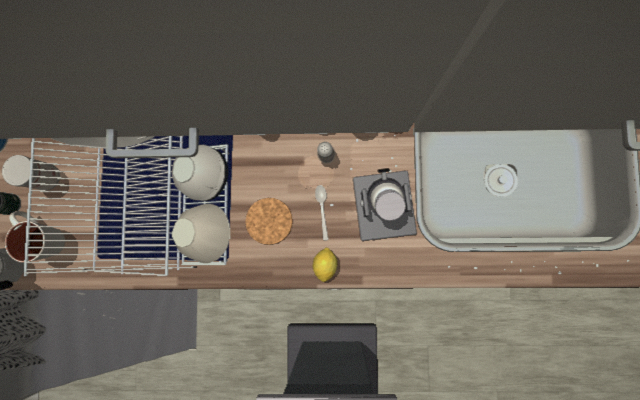

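{"name": "carry_out", "arguments": {
  "commands": [
    [0.8, 1.1, 0.2, -0.4],
    [1.6, 2.2, 0.4, -0.8],
    [2.4, 3.3, 0.6, -1.2],
    [3.2, 4.4, 0.8, -1.6],
    [4.0, 5.5, 0.9, -2.0],
    [4.8, 6.6, 1.0, -2.4],
    [5.6, 7.7, 1.0, -2.8],
    [6.4, 8.8, 1.0, -3.2],
    [7.0, 9.8, 1.0, -3.2],
    [7.0, 9.8, 1.0, -3.2]
  ],
  "claw": 0,
  "force": 25
}}

```text
t: 2.9
eef_pos: [0.5736, -0.1449, 0.2767]
ee_rot: [3.142, 0.001, -3.139]
force: [0.8, -0.2, 0.4]
width: 0.0875
gripper_force: 0.0
```

```bash
python3 - <<'E'
from h import *
np.set_printoptions(precision=4,suppress=True)
s=arm.get_state(); print(s['t'],s['eef_pos'],s['ee_rot'],s['q'],s['force'])
F={n:arm.grab_frame(n) for n in('scene','top','wrist')}
for n,f in F.items(): cv2.imwrite(f'pics/{n}1.png',f['pixels'][:,:,::-1])
for q in 'stand neck lid_center lid coaster_top spoon_center'.split():
    rs=[]
    for n,f in F.items():
        m=arm.mark_of(f,q)
        if m:
            print(q,n,m[0]['uv'],round(m[0]['conf'],2))
            if m[0]['conf']>.4: rs.append(ray(f,m[0]['uv']))
    if len(rs)>1: print('   ',*tri(rs))
E
```

```text
2.9 [ 0.5736 -0.1449  0.2767] [ 3.1415  0.0005 -3.1394] [ 0.0828  0.1936 -0.1005 -0.     -1.2762 -1.6514] [ 0.7639 -0.1501  0.4279]
stand scene [348.8, 207.0] 0.59
stand top [382.7, 202.8] 0.68
    [ 0.5825 -0.1393  0.009 ] [np.float64(5.9), np.float64(5.9)]
neck scene [350.7, 173.4] 0.62
neck top [323.5, 265.0] 0.65
    [0.4841 0.0068 0.1894] [np.float64(31.2), np.float64(31.2)]
lid_center scene [350.7, 171.4] 0.91
lid_center top [387.9, 206.2] 0.46
lid_center wrist [324.4, 182.9] 0.73
    [ 0.5721 -0.1396  0.1161] [np.float64(0.9), np.float64(2.1), np.float64(2.3)]
lid scene [345.2, 178.3] 0.91
lid top [387.1, 200.5] 0.66
lid wrist [324.7, 187.1] 0.59
    [ 0.5852 -0.1396  0.0935] [np.float64(2.7), np.float64(1.1), np.float64(3.5)]
coaster_top scene [313.1, 269.3] 0.83
coaster_top wrist [510.6, 152.6] 0.83
    [0.5493 0.1324 0.0086] [np.float64(0.4), np.float64(0.4)]
spoon_center scene [329.9, 235.8] 0.44
spoon_center top [325.8, 212.1] 0.5
spoon_center wrist [423.6, 162.6] 0.85
    [0.5671 0.0011 0.008 ] [np.float64(2.7), np.float64(6.4), np.float64(5.6)]
```

View pics/wrist1.png

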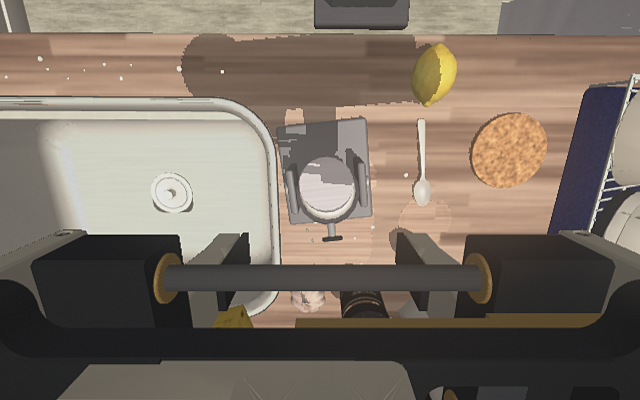

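```bash
python3 - <<'E'
from h import *
np.set_printoptions(precision=4,suppress=True)
a=cv2.imread('pics/scene1.png')[150:230,300:400]; b=cv2.imread('pics/wrist1.png')[105:250,265:385]
cv2.imwrite('pics/c1.png',np.hstack([cv2.resize(a,(400,480),interpolation=2)[:,:],cv2.resize(b,(397,480),interpolation=2)]))
f=arm.grab_frame('wrist')
P=[]
for uv in [(290,224),(372,214),(367,118),(277,127)]:
    e,d=ray(f,uv); P.append(e+d*(0.014-e[2])/d[2])
P=np.array(P);print(P,P.mean(0));
for i in range(4): v=P[(i+1)%4]-P[i];print(np.linalg.norm(v),np.degrees(np.arctan2(v[1],v[0])))
for q in('stand','coaster_top','lid_center'):
    g=arm.regions_of(f,q)
    if g:
        m=g[0]['pixels'].astype(np.uint8);print(q,g[0]['conf'],g[0]['uv'],cv2.minAreaRect(cv2.findNonZero(m)),m.sum())
E
```

```text
[[ 0.6588 -0.1976  0.014 ]
 [ 0.642  -0.0706  0.014 ]
 [ 0.4996 -0.0849  0.014 ]
 [ 0.5122 -0.2118  0.014 ]] [ 0.5782 -0.1412  0.014 ]
0.1280623995504686 97.5447348021636
0.14313338323299235 -174.26722064002217
0.12748302702537662 -84.32193509008395
0.14730527007688313 5.53231023194115
stand 0.57 [329.8, 156.3] ((329.4154052734375, 182.00967407226562), (119.39424133300781, 89.55987548828125), 83.48019409179688) 6444
coaster_top 0.93 [510.2, 149.3] ((510.5, 149.5), (75.0, 77.0), 90.0) 4582
lid_center 0.71 [327.7, 184.8] ((329.0, 185.5), (55.0, 52.0), 90.0) 2340
```

View pics/c1.png

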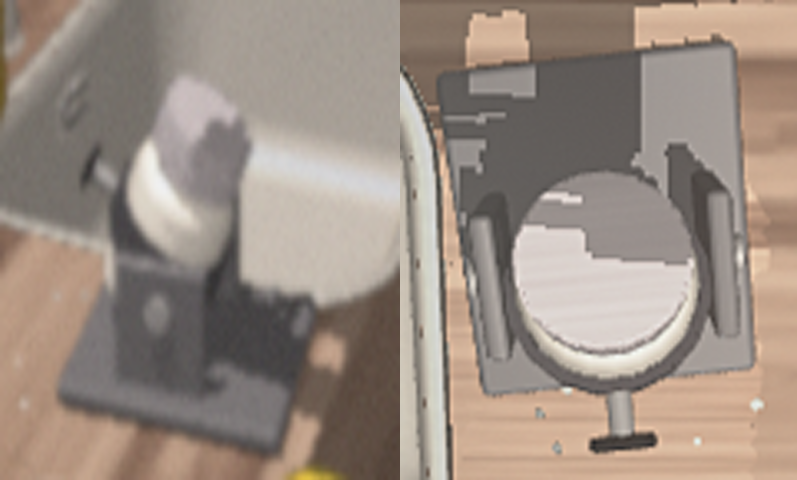

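{"name": "carry_out", "arguments": {
  "commands": [
    [0.0, 0.08, -0.5, -0.5],
    [-0.03, 0.08, -1.0, -1],
    [-0.03, 0.08, -1.5, -1],
    [-0.03, 0.08, -2.0, -1],
    [-0.03, 0.08, -2.4, -1],
    [-0.03, 0.08, -2.8, -1],
    [-0.03, 0.08, -3.1, -1],
    [-0.03, 0.08, -3.3, -1],
    [-0.03, 0.08, -3.45, -1],
    [-0.03, 0.08, -3.45, -1]
  ],
  "claw": 0
}}

```text
t: 5.4
eef_pos: [0.5708, -0.1433, 0.1038]
ee_rot: [-3.141, -0.001, 3.038]
force: [0.1, 0.1, -0.3]
width: 0.0878
gripper_force: 0.0
```

```bash
python3 - <<'E'
from h import *
np.set_printoptions(precision=4,suppress=True)
s=arm.get_state(); print(s['t'],s['eef_pos'],s['ee_rot'],s['force'],s['moment'])
f=arm.grab_frame('wrist');g=arm.grab_frame('scene')
a=cv2.resize(f['pixels'][120:320,190:440],(500,400));b=cv2.resize(g['pixels'][140:220,320:380],(300,400))
cv2.imwrite('pics/c2.png',np.hstack([a,b])[:,:,::-1])
m=arm.mark_of(f,'lid_center');m2=arm.mark_of(g,'lid_center');print(m[:1],m2[:1]); 
if m and m2: print(tri([ray(f,m[0]['uv']),ray(g,m2[0]['uv'])]))
E
```

```text
5.4 [ 0.5708 -0.1433  0.1038] [-3.1415 -0.0006  3.0376] [ 0.1253  0.0956 -0.2828] [ 0.0043 -0.0434 -0.0551]
[{'uv': [331.0, 258.5], 'conf': 0.62}] [{'uv': [349.7, 172.3], 'conf': 0.5}]
(array([ 0.5746, -0.1388,  0.1135]), [np.float64(0.8), np.float64(0.8)])
```

View pics/c2.png

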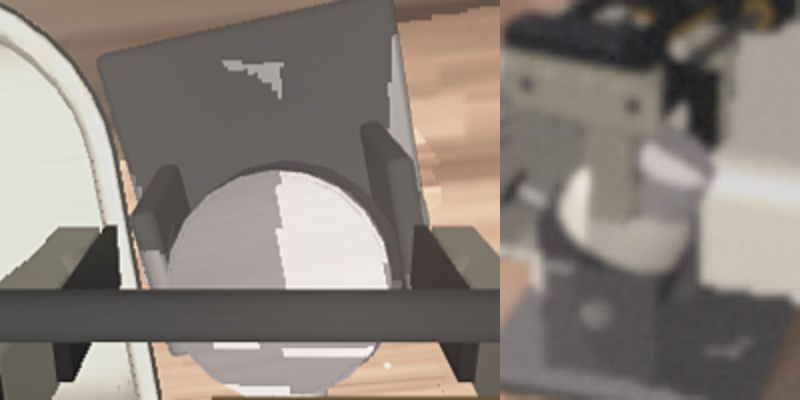

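{"name": "carry_out", "arguments": {
  "commands": [
    [0.04, 0.06, 0, 0],
    [0.04, 0.06, 0, 0],
    [0.04, 0.06, 0, 0],
    [0.04, 0.06, 0, 0],
    [0.04, 0.06, 0, 0],
    [0.04, 0.06, 0, 0],
    [0.04, 0.06, 0, 0.25],
    [0.04, 0.06, 0, 0.5],
    [0.04, 0.06, 0, 0.75],
    [0.04, 0.06, 0, 1]
  ],
  "claw": 1,
  "force": 25
}}

```text
t: 6.85
eef_pos: [0.5729, -0.1405, 0.1041]
ee_rot: [-3.141, 0.0, -3.139]
force: [1.9, -0.0, -1.0]
width: 0.0604
gripper_force: 24.6
```

```bash
cat > st.py <<'E'
from h import *
np.set_printoptions(precision=4,suppress=True)
s=arm.get_state(); print(s['t'],s['eef_pos'],s['ee_rot'],s['q'],s['force'],s['moment'],s['width'],s['gripper_force'])
E
python3 st.py
```

```text
6.85 [ 0.5729 -0.1405  0.1041] [-3.1414  0.0001 -3.1392] [ 0.0908  0.3271 -0.339   0.0003 -0.9047 -1.6594] [ 1.9472 -0.0266 -1.0249] [-0.0967 -0.4176 -0.3132] 0.06044843047535026 24.577930627274327
```

{"name": "carry_out", "arguments": {
  "commands": [
    [0, 0, 0, 0.3],
    [0, 0, 0, 0.6],
    [0, 0, 0.01, 0.9],
    [0, 0, 0.01, 1.2],
    [0, 0, 0.01, 1.5],
    [0, 0, 0.015, 1.8],
    [-0.01, 0, 0.015, 2.1],
    [-0.01, 0, 0.02, 2.4],
    [-0.01, 0, 0.02, 2.7],
    [-0.01, 0, 0.02, 3]
  ]
}}

```text
t: 8.1
eef_pos: [0.5722, -0.1405, 0.1053]
ee_rot: [-3.142, -0.0, -2.825]
force: [0.5, -0.6, -0.6]
width: 0.0598
gripper_force: 24.8
```

```bash
python3 st.py
```

```text
8.1 [ 0.5722 -0.1405  0.1053] [-3.1415 -0.0003 -2.8249] [ 0.0909  0.3248 -0.3391  0.0002 -0.9072 -1.3451] [ 0.4545 -0.6299 -0.6479] [-0.6153 -0.3579 -0.7576] 0.05977321096536281 24.779918175190687
```

{"name": "carry_out", "arguments": {
  "commands": [
    [0, 0, 0, 0],
    [0, 0, 0, 0],
    [0, 0, 0, 0],
    [0, 0, 0, -1],
    [0, 0, 0, -2],
    [0, 0, 0, -3],
    [0, 0, 0, -4],
    [0, 0, 0, -4],
    [0, 0, 0, -4],
    [0, 0, 0, -4]
  ],
  "claw": 0.15
}}

```text
t: 9.35
eef_pos: [0.5724, -0.1403, 0.1051]
ee_rot: [-3.142, 0.0, 3.039]
force: [-0.2, -0.5, 0.8]
width: 0.0747
gripper_force: 0.0
```

{"name": "carry_out", "arguments": {
  "commands": [
    [0, 0, 0, 0],
    [0, 0, 0, 0],
    [0, 0, 0, 0],
    [0, 0, 0, 0],
    [0, 0, 0, 0.3],
    [0, 0, 0, 0.6],
    [0, 0, 0, 0.9],
    [0, 0, 0, 1.2],
    [0, 0, 0, 1.5],
    [0, 0, 0.01, 1.8]
  ],
  "claw": 1,
  "force": 45
}}

```text
t: 10.6
eef_pos: [0.5723, -0.1403, 0.1052]
ee_rot: [3.141, -0.0, -3.055]
force: [2.5, -0.7, -7.1]
width: 0.0599
gripper_force: 44.3
```

```bash
python3 st.py
```

```text
10.6 [ 0.5723 -0.1403  0.1052] [ 3.1414 -0.0002 -3.0554] [ 0.091   0.3251 -0.3387 -0.0002 -0.9072 -1.5755] [ 2.5165 -0.7    -7.0832] [-0.5381 -0.9683 -0.3458] 0.05993787665005314 44.25208703218232
```

{"name": "carry_out", "arguments": {
  "commands": [
    [0, 0, 0, 0.3],
    [0, 0, 0, 0.6],
    [0, 0, 0, 0.9],
    [0, 0, 0, 1.2],
    [0, 0, 0, 1.5],
    [0, 0, 0, 1.8],
    [0, 0, 0, 2.1],
    [0, 0, 0, 2.1],
    [0, 0, 0, 2.1],
    [0, 0, 0, 2.1]
  ]
}}

```text
t: 11.85
eef_pos: [0.5728, -0.1404, 0.1057]
ee_rot: [-3.141, 0.0, -2.836]
force: [6.1, -1.0, -9.4]
width: 0.0599
gripper_force: 43.9
```

```bash
python3 st.py; python3 - <<'E'
from h import *
f=arm.grab_frame('wrist');g=arm.grab_frame('scene')
for q in ('lid_center','lid'):
    m=arm.mark_of(f,q);m2=arm.mark_of(g,q)
    if m and m2: print(q,m[0],m2[0],tri([ray(f,m[0]['uv']),ray(g,m2[0]['uv'])]))
a=cv2.resize(f['pixels'][160:320,220:420],(500,400));b=cv2.resize(g['pixels'][140:220,320:380],(300,400),interpolation=2)
cv2.imwrite('pics/c3.png',np.hstack([a,b])[:,:,::-1])
E
```

```text
11.85 [ 0.5728 -0.1404  0.1057] [-3.141   0.0003 -2.836 ] [ 0.0912  0.3248 -0.3382  0.0006 -0.9073 -1.3567] [ 6.1311 -1.0448 -9.358 ] [-0.5963 -2.0855 -0.1243] 0.05988908205706369 43.932202231171686
lid_center {'uv': [323.8, 257.9], 'conf': 0.6} {'uv': [349.8, 168.6], 'conf': 0.73} (array([ 0.57347799, -0.13996457,  0.12267907]), [np.float64(2.5), np.float64(2.5)])
lid {'uv': [322.2, 257.2], 'conf': 0.84} {'uv': [346.0, 175.1], 'conf': 0.61} (array([ 0.5828817 , -0.13790992,  0.103499  ]), [np.float64(2.5), np.float64(2.5)])
```

View pics/c3.png

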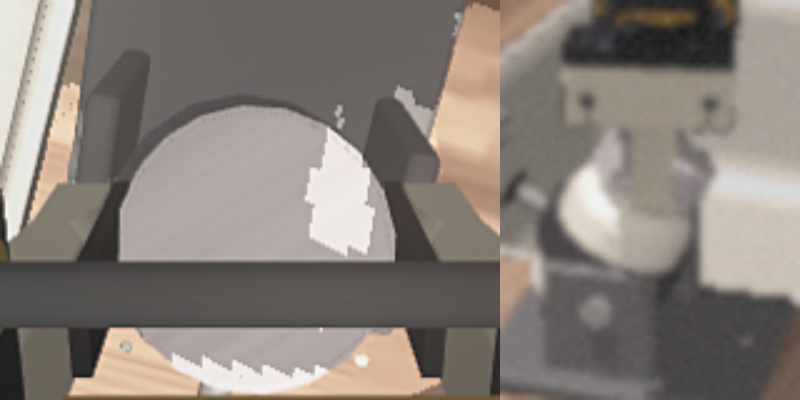

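{"name": "carry_out", "arguments": {
  "commands": [
    [0, 0, 0, 0],
    [0, 0, 0, 0],
    [0, 0, 0, 0],
    [0, 0, 0, -1],
    [0, 0, 0, -2],
    [0, 0, 0, -3],
    [0, 0, 0, -4],
    [0, 0, 0, -4],
    [0, 0, 0, -4],
    [0, 0, 0, -4]
  ],
  "claw": 0.15
}}

```text
t: 13.4
eef_pos: [0.5724, -0.1403, 0.1056]
ee_rot: [-3.142, 0.0, 3.028]
force: [-0.0, 0.1, 0.4]
width: 0.0747
gripper_force: 0.0
```

{"name": "carry_out", "arguments": {
  "commands": [
    [0, 0, 0, 0],
    [0, 0, 0, 0],
    [0, 0, 0, 0],
    [0, 0, 0, 0],
    [0, 0, 0, 0],
    [0, 0, 0, 0],
    [0, 0, 0, 0],
    [0, 0, 0, 0],
    [0, 0, 0, 0],
    [0, 0, 0, 0]
  ],
  "claw": 1,
  "force": 30
}}

```text
t: 14.65
eef_pos: [0.5724, -0.1403, 0.1055]
ee_rot: [3.142, -0.0, 3.027]
force: [-0.3, -0.3, -0.1]
width: 0.0603
gripper_force: 30.0
```

```bash
python3 st.py
```

```text
14.65 [ 0.5724 -0.1403  0.1055] [ 3.1416 -0.0001  3.0271] [ 0.0912  0.3247 -0.3385 -0.     -0.9078 -1.7764] [-0.2845 -0.3176 -0.1448] [-0.1226 -0.0018  0.0494] 0.060344139953997365 29.984651835670775
```

{"name": "carry_out", "arguments": {
  "commands": [
    [0, 0, 0, 0.4],
    [0, 0, 0.005, 0.8],
    [0, 0, 0.005, 1.2],
    [0, 0, 0.01, 1.6],
    [0, 0, 0.01, 2.0],
    [0, 0, 0.015, 2.4],
    [-0.01, 0, 0.015, 2.8],
    [-0.01, 0, 0.02, 3.2],
    [-0.01, 0, 0.02, 3.6],
    [-0.01, 0, 0.025, 4.0]
  ]
}}

```text
t: 15.9
eef_pos: [0.5733, -0.1404, 0.1063]
ee_rot: [-3.141, 0.002, -2.837]
force: [3.9, -3.1, -5.9]
width: 0.0603
gripper_force: 29.9
```

```bash
python3 st.py
```

```text
15.9 [ 0.5733 -0.1404  0.1063] [-3.1409  0.0023 -2.8366] [ 0.0909  0.3239 -0.3376  0.0003 -0.9069 -1.3569] [ 3.9297 -3.095  -5.8794] [-1.3689 -1.6764 -0.4348] 0.06030750868743706 29.940739139895243
```

{"name": "carry_out", "arguments": {
  "commands": [
    [0, 0, 0, 0],
    [0, 0, 0, 0],
    [0, 0, 0, -1],
    [-0.02, 0, 0.02, -2],
    [-0.02, 0, 0.03, -3],
    [-0.02, 0, 0.03, -4],
    [-0.02, 0, 0.03, -4.2],
    [-0.02, 0, 0.03, -4.2],
    [-0.02, 0, 0.03, -4.2],
    [-0.02, 0, 0.03, -4.2]
  ],
  "claw": 0.15
}}

```text
t: 17.15
eef_pos: [0.5709, -0.1403, 0.1083]
ee_rot: [-3.142, -0.0, 3.007]
force: [0.3, 0.2, 0.5]
width: 0.0746
gripper_force: 0.0
```

{"name": "carry_out", "arguments": {
  "commands": [
    [0, 0, 0, 0],
    [0, 0, 0, 0],
    [0, 0, 0, 0],
    [0, 0, 0, 0.6],
    [0, 0, 0.005, 1.2],
    [0, 0, 0.01, 1.8],
    [0, 0, 0.015, 2.4],
    [-0.01, 0, 0.02, 3.0],
    [-0.01, 0, 0.025, 3.6],
    [-0.01, 0, 0.025, 4.2]
  ],
  "claw": 1
}}

```text
t: 18.4
eef_pos: [0.5723, -0.1404, 0.1096]
ee_rot: [-3.14, 0.003, -2.836]
force: [-0.3, 0.0, 6.7]
width: 0.06
gripper_force: 29.7
```

{"name": "carry_out", "arguments": {
  "commands": [
    [0, 0, 0, 0],
    [0, 0, 0, 0],
    [0, 0, 0, -1],
    [-0.02, 0, 0.02, -2],
    [-0.02, 0, 0.03, -3],
    [-0.02, 0, 0.03, -4],
    [-0.02, 0, 0.03, -4.2],
    [-0.02, 0, 0.03, -4.2],
    [-0.02, 0, 0.03, -4.2],
    [-0.02, 0, 0.03, -4.2]
  ],
  "claw": 0.15
}}

```text
t: 19.65
eef_pos: [0.5694, -0.1403, 0.1111]
ee_rot: [3.142, -0.0, 3.007]
force: [-0.1, -0.1, 0.0]
width: 0.0748
gripper_force: 0.0
```

```bash
cat > look.py <<'E'
import sys
from h import *
np.set_printoptions(precision=4,suppress=True)
s=arm.get_state(); print(s['t'],s['eef_pos'],s['ee_rot'],s['force'],s['moment'])
f=arm.grab_frame('wrist');g=arm.grab_frame('scene');t=arm.grab_frame('top')
for q in ('lid_center','lid'):
    M=[(x,arm.mark_of(x,q)) for x in (f,g,t)]
    M=[(x,m[0]) for x,m in M if m and m[0]['conf']>.4]
    print(q,[(m['uv'],round(m['conf'],2)) for _,m in M]); 
    if len(M)>1: print(*tri([ray(x,m['uv']) for x,m in M]))
a=cv2.resize(f['pixels'][160:320,220:420],(500,400));b=cv2.resize(g['pixels'][140:220,320:380],(300,400),interpolation=2)
cv2.imwrite(f'pics/{sys.argv[1]}.png',np.hstack([a,b])[:,:,::-1])
E
python3 look.py c4
```

```text
19.65 [ 0.5694 -0.1403  0.1111] [ 3.1416 -0.      3.0068] [-0.1388 -0.0888  0.0475] [ 0.001  -0.0191 -0.0197]
lid_center [([323.8, 253.3], 0.65), ([351.2, 170.9], 0.79)]
[ 0.571  -0.1397  0.1177] [np.float64(0.7), np.float64(0.7)]
lid [([324.3, 253.3], 0.6), ([347.7, 179.4], 0.82)]
[ 0.5823 -0.1411  0.0917] [np.float64(0.9), np.float64(0.9)]
```

View pics/c4.png

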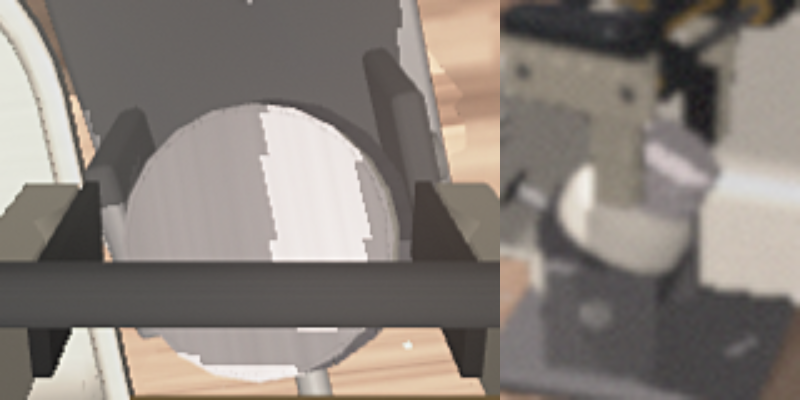

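```bash
cat > ang.py <<'E'
import cv2,numpy as np,sys
for n,(x,y,w,h) in {'c2':(185,195,180,90),'c3':(150,130,160,125),'c4':(150,130,105,125)}.items():
    im=cv2.imread(f'pics/{n}.png').astype(np.float32).mean(2)[y:y+h,x:x+w]
    im=cv2.GaussianBlur(im,(0,0),1.2)
    gx=cv2.Sobel(im,5,1,0);gy=cv2.Sobel(im,5,0,1);k=np.hypot(gx,gy)<25
    k=cv2.erode(k.astype(np.uint8),np.ones((5,5)))>0
    A,B,C=(gx*gx)[k].sum(),(gx*gy)[k].sum(),(gy*gy)[k].sum()
    th=np.degrees(.5*np.arctan2(2*B,A-C));print(n,k.sum(),'streak dir (image, deg cw from right):',round(th+90,1),'coh',round(np.hypot(A-C,2*B)/(A+C),2))
E
python3 ang.py
```

```text
c2 14315 streak dir (image, deg cw from right): 166.0 coh 0.69
c3 19159 streak dir (image, deg cw from right): 147.1 coh 0.75
c4 12538 streak dir (image, deg cw from right): 87.5 coh 0.65
```

{"name": "carry_out", "arguments": {
  "commands": [
    [0.02, 0, -0.02, 0],
    [0.02, 0, -0.02, 0],
    [0.02, 0, -0.02, 0],
    [0.02, 0, -0.015, 0.7],
    [0.02, 0, -0.01, 1.4],
    [0.02, 0, -0.005, 2.1],
    [0.02, 0, 0, 2.8],
    [0.01, 0, 0.005, 3.5],
    [0.01, 0, 0.01, 4.2],
    [0.01, 0, 0.015, 4.8]
  ],
  "claw": 1
}}

```text
t: 21.35
eef_pos: [0.5694, -0.1417, 0.1124]
ee_rot: [-3.14, -0.001, -2.774]
force: [-3.7, -5.5, 7.6]
width: 0.0593
gripper_force: 30.0
```

{"name": "carry_out", "arguments": {
  "commands": [
    [0, 0, 0, 0],
    [0, 0, 0, 0],
    [0, 0, 0, -1.2],
    [0, 0, 0, -2.4],
    [0, 0, 0, -3.6],
    [0, 0, 0, -4.8],
    [0, 0, 0, -4.8],
    [0, 0, 0, -4.8],
    [0, 0, 0, -4.8],
    [0, 0, 0, -4.8]
  ],
  "claw": 0.15
}}

```text
t: 22.6
eef_pos: [0.5699, -0.1403, 0.1118]
ee_rot: [-3.142, 0.0, 3.007]
force: [0.2, 0.3, 0.2]
width: 0.0746
gripper_force: 0.0
```

{"name": "carry_out", "arguments": {
  "commands": [
    [0, 0, 0, 0],
    [0, 0, 0, 0],
    [0, 0, 0, 0],
    [0, 0, 0.005, 0.7],
    [0, 0, 0.01, 1.4],
    [0, 0, 0.015, 2.1],
    [0, 0, 0.02, 2.8],
    [0, 0, 0.025, 3.5],
    [-0.01, 0, 0.03, 4.2],
    [-0.01, 0, 0.03, 4.8]
  ],
  "claw": 1
}}

```text
t: 23.85
eef_pos: [0.5706, -0.1426, 0.1151]
ee_rot: [-3.138, 0.001, -2.772]
force: [1.4, -10.7, 5.7]
width: 0.0617
gripper_force: 30.0
```

{"name": "carry_out", "arguments": {
  "commands": [
    [0, 0, 0, 0],
    [0, 0, 0, 0],
    [0, 0, 0, -1.2],
    [0, 0, 0, -2.4],
    [0, 0, 0, -3.6],
    [0, 0, 0, -4.8],
    [0, 0, 0, -4.8],
    [0, 0, 0, -4.8],
    [0, 0, 0, -4.8],
    [0, 0, 0, -4.8]
  ],
  "claw": 0.15
}}

```text
t: 25.1
eef_pos: [0.5694, -0.1403, 0.1133]
ee_rot: [3.142, -0.0, 3.007]
force: [0.3, 0.1, -0.2]
width: 0.0746
gripper_force: 0.0
```

```bash
python3 look.py c5; sed -i "s/'c4':/'c5':(150,130,105,125),'c4':/" ang.py; python3 ang.py
```

```text
25.1 [ 0.5694 -0.1403  0.1133] [ 3.1415 -0.      3.0068] [ 0.2641  0.071  -0.1785] [-0.0347  0.013  -0.0351]
lid_center [([321.1, 260.5], 0.98), ([351.3, 167.5], 0.5)]
[ 0.5717 -0.1414  0.1265] [np.float64(0.6), np.float64(0.6)]
lid [([323.5, 253.9], 0.9), ([350.1, 175.3], 0.57)]
[ 0.5764 -0.1411  0.105 ] [np.float64(1.5), np.float64(1.5)]
c2 14315 streak dir (image, deg cw from right): 166.0 coh 0.69
c3 19159 streak dir (image, deg cw from right): 147.1 coh 0.75
c5 11788 streak dir (image, deg cw from right): 28.2 coh 0.55
c4 12538 streak dir (image, deg cw from right): 87.5 coh 0.65
```

View pics/c5.png

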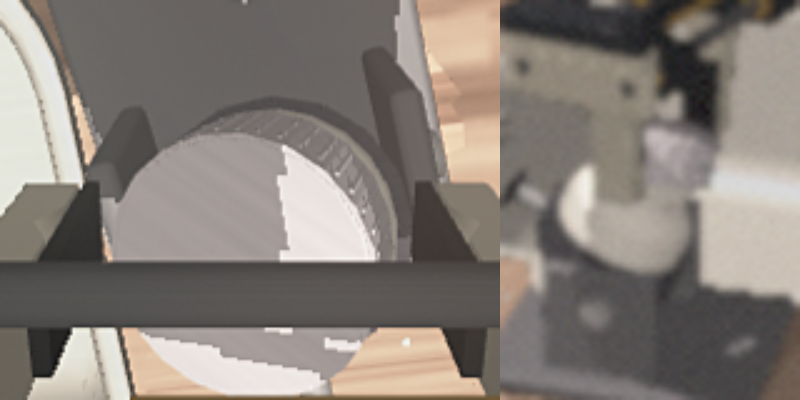

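{"name": "carry_out", "arguments": {
  "commands": [
    [0, 0, 0, 0],
    [0, 0, 0, 0],
    [0, 0, 0, 0],
    [0, 0, 0.005, 0.7],
    [0, 0, 0.01, 1.4],
    [0, 0, 0.015, 2.1],
    [0, 0, 0.02, 2.8],
    [0, 0, 0.025, 3.5],
    [-0.01, 0, 0.03, 4.2],
    [-0.01, 0, 0.03, 4.8]
  ],
  "claw": 1,
  "force": 20
}}

```text
t: 26.8
eef_pos: [0.5709, -0.1432, 0.117]
ee_rot: [-3.136, 0.002, -2.772]
force: [2.3, -15.8, 5.6]
width: 0.0624
gripper_force: 20.0
```

```bash
python3 st.py
```

```text
26.8 [ 0.5709 -0.1432  0.117 ] [-3.1365  0.0025 -2.7723] [ 0.0891  0.3086 -0.3339  0.0053 -0.9245 -1.2938] [  2.3156 -15.7618   5.6409] [-5.9738 -0.9509 -0.5362] 0.062352708035506736 20.001503207386122
```

{"name": "carry_out", "arguments": {
  "commands": [
    [0, 0, 0, 0],
    [0, 0, 0, 0],
    [0, 0, 0, -1.2],
    [0, 0, 0, -2.4],
    [0, 0, 0, -3.6],
    [0, 0, 0, -4.8],
    [0, 0, 0, -4.8],
    [0, 0, 0, -4.8],
    [0, 0, 0, -4.8],
    [0, 0, 0, -4.8]
  ],
  "claw": 0.15
}}

```text
t: 28.05
eef_pos: [0.5689, -0.1403, 0.1148]
ee_rot: [3.142, -0.0, 3.007]
force: [0.8, 0.8, -0.2]
width: 0.0745
gripper_force: 0.0
```

```bash
python3 look.py c6; sed -i "s/'c4':/'c6':(150,140,105,115),'c4':/" ang.py; python3 ang.py
```

```text
28.05 [ 0.5689 -0.1403  0.1148] [ 3.1416 -0.      3.0069] [ 0.7783  0.8234 -0.161 ] [-0.0659 -0.0669 -0.0546]
lid_center [([319.6, 268.4], 0.6), ([349.0, 166.5], 0.45)]
[ 0.5777 -0.1429  0.1271] [np.float64(1.6), np.float64(1.6)]
lid [([324.6, 256.1], 0.65), ([350.6, 172.5], 0.68)]
[ 0.5744 -0.1401  0.1135] [np.float64(1.1), np.float64(1.1)]
c2 14315 streak dir (image, deg cw from right): 166.0 coh 0.69
c3 19159 streak dir (image, deg cw from right): 147.1 coh 0.75
c5 11788 streak dir (image, deg cw from right): 28.2 coh 0.55
c6 9473 streak dir (image, deg cw from right): 118.0 coh 0.49
c4 12538 streak dir (image, deg cw from right): 87.5 coh 0.65
```

View pics/c6.png

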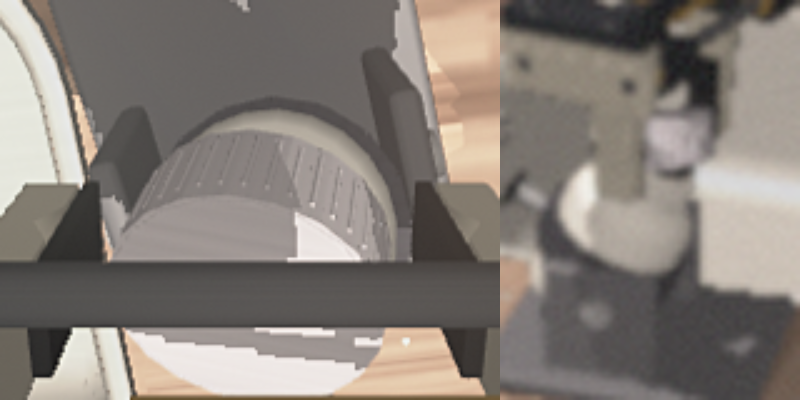

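{"name": "carry_out", "arguments": {
  "commands": [
    [0, 0, 0.02, 1.4],
    [0, 0, 0.02, 1.4],
    [0, 0, 0.02, 1.4],
    [0, 0, 0.02, 1.4],
    [0, 0, 0.025, 1.9],
    [0, 0, 0.03, 2.4],
    [0, 0, 0.035, 2.9],
    [-0.01, 0, 0.04, 3.4],
    [-0.01, 0, 0.05, 3.8],
    [-0.02, 0, 0.06, 3.8]
  ],
  "claw": 1,
  "force": 20
}}

```text
t: 29.75
eef_pos: [0.5697, -0.1423, 0.1188]
ee_rot: [-3.138, 0.003, -2.881]
force: [5.5, -11.4, -2.4]
width: 0.0617
gripper_force: 20.0
```

```bash
python3 st.py
```

```text
29.75 [ 0.5697 -0.1423  0.1188] [-3.1382  0.0027 -2.8812] [ 0.0899  0.3051 -0.3334  0.0036 -0.929  -1.4025] [  5.5466 -11.4306  -2.3527] [-4.6527 -2.0878 -0.2883] 0.061695408281771454 20.006228724232642
```

{"name": "carry_out", "arguments": {
  "commands": [
    [0.01, -0.03, 0, 0],
    [0.02, -0.06, 0.01, 0],
    [0.02, -0.06, 0.02, 0],
    [0.02, -0.06, 0.03, 0],
    [0.01, -0.06, 0.04, 0],
    [0.01, -0.06, 0.05, 0],
    [0.0, -0.06, 0.06, 0],
    [0.0, -0.06, 0.07, 0],
    [0.0, -0.06, 0.08, 0],
    [0.0, -0.06, 0.08, 0]
  ]
}}

```text
t: 31.0
eef_pos: [0.5697, -0.1427, 0.1205]
ee_rot: [-3.142, 0.003, -2.879]
force: [12.0, -2.5, -14.6]
width: 0.0616
gripper_force: 20.0
```

```bash
python3 st.py
```

```text
31.0 [ 0.5697 -0.1427  0.1205] [-3.1415  0.0026 -2.8791] [ 0.0871  0.3045 -0.3281 -0.0005 -0.9357 -1.3951] [ 12.0082  -2.4537 -14.6143] [-0.7496 -4.3801  0.005 ] 0.061579947041852816 19.99816977098817
```

{"name": "carry_out", "arguments": {
  "commands": [
    [0, 0, 0, 0],
    [0, 0, 0, 0],
    [0.02, 0, -0.08, -1],
    [0.02, 0.02, -0.15, -2],
    [0.02, 0.02, -0.15, -3],
    [0.02, 0.02, -0.15, -3.8],
    [0.02, 0.02, -0.15, -3.8],
    [0.02, 0.02, -0.15, -3.8],
    [0.02, 0.02, -0.15, -3.8],
    [0.02, 0.02, -0.15, -3.8]
  ],
  "claw": 0.15
}}

```text
t: 32.25
eef_pos: [0.5688, -0.1423, 0.1143]
ee_rot: [3.142, -0.0, 3.007]
force: [0.1, 0.1, 0.2]
width: 0.0744
gripper_force: 0.0
```

{"name": "carry_out", "arguments": {
  "commands": [
    [0, 0, 0, 0],
    [0, 0, 0, 0],
    [0, 0, 0, 0],
    [0, 0, 0, 0.6],
    [0, 0, 0.005, 1.2],
    [0, 0, 0.01, 1.8],
    [0, 0, 0.015, 2.4],
    [0, 0, 0.02, 3.0],
    [-0.01, 0, 0.025, 3.6],
    [-0.01, 0, 0.03, 4.2]
  ],
  "claw": 1,
  "force": 25
}}

```text
t: 33.5
eef_pos: [0.5695, -0.1438, 0.1165]
ee_rot: [-3.139, 0.001, -2.835]
force: [2.0, -7.5, -1.2]
width: 0.0601
gripper_force: 25.3
```

{"name": "carry_out", "arguments": {
  "commands": [
    [0, 0, 0, 0],
    [0, 0, 0, 0],
    [0, 0, 0, -1.2],
    [0, 0, 0, -2.4],
    [0, 0, 0, -3.6],
    [0, 0, 0, -4.2],
    [0, 0, 0, -4.2],
    [0, 0, 0, -4.2],
    [0, 0, 0, -4.2],
    [0, 0, 0, -4.2]
  ],
  "claw": 0.15
}}

```text
t: 34.75
eef_pos: [0.5684, -0.1423, 0.1158]
ee_rot: [-3.142, -0.0, 3.007]
force: [0.7, 0.9, 0.3]
width: 0.0743
gripper_force: 0.0
```

```bash
python3 look.py c7; sed -i "s/'c4':/'c7':(150,200,105,55),'c4':/" ang.py; python3 ang.py
```

```text
34.75 [ 0.5684 -0.1423  0.1158] [-3.1416 -0.0001  3.0065] [0.7167 0.9485 0.2905] [ 0.0001  0.0122 -0.0335]
lid_center [([325.7, 263.7], 0.69), ([350.4, 169.6], 0.48)]
[ 0.5757 -0.1417  0.1208] [np.float64(1.1), np.float64(1.1)]
lid [([327.3, 252.2], 0.66), ([349.6, 172.4], 0.5)]
[ 0.5751 -0.14    0.1124] [np.float64(1.2), np.float64(1.2)]
c2 14315 streak dir (image, deg cw from right): 166.0 coh 0.69
c3 19159 streak dir (image, deg cw from right): 147.1 coh 0.75
c5 11788 streak dir (image, deg cw from right): 28.2 coh 0.55
c6 9473 streak dir (image, deg cw from right): 118.0 coh 0.49
c7 5530 streak dir (image, deg cw from right): 156.7 coh 0.61
c4 12538 streak dir (image, deg cw from right): 87.5 coh 0.65
```

View pics/c7.png

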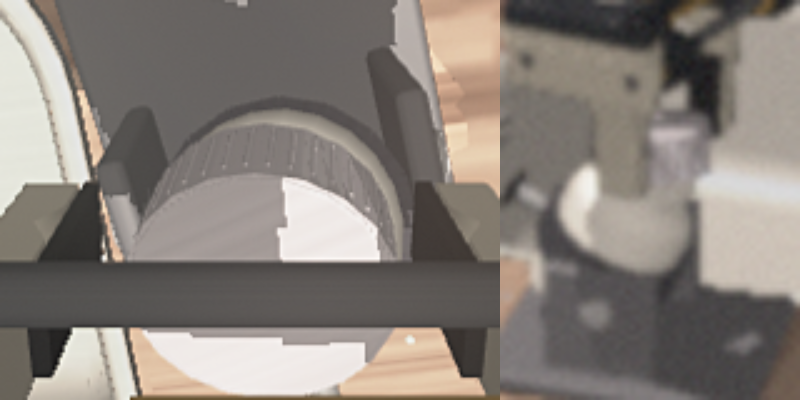

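{"name": "carry_out", "arguments": {
  "commands": [
    [0, -0.02, 0, 1.2],
    [0, -0.02, 0, 1.2],
    [0, -0.02, 0, 1.2],
    [0, -0.02, 0, 1.2],
    [0, -0.02, 0.01, 1.7],
    [-0.01, -0.02, 0.02, 2.2],
    [-0.02, -0.02, 0.04, 2.7],
    [-0.03, -0.02, 0.06, 3.2],
    [-0.04, -0.02, 0.08, 3.7],
    [-0.05, -0.02, 0.1, 4.2]
  ],
  "claw": 1,
  "force": 25
}}

```text
t: 36.45
eef_pos: [0.5673, -0.1439, 0.1212]
ee_rot: [-3.14, 0.002, -2.836]
force: [4.5, -2.2, -2.3]
width: 0.0602
gripper_force: 24.5
```

```bash
python3 st.py
```

```text
36.45 [ 0.5673 -0.1439  0.1212] [-3.1399  0.0022 -2.8364] [ 0.0863  0.3004 -0.3331  0.0015 -0.9348 -1.3527] [ 4.496  -2.2057 -2.2932] [-0.8238 -1.7653 -0.1557] 0.06019798905274631 24.481773468005485
```

{"name": "carry_out", "arguments": {
  "commands": [
    [0, 0, 0.02, 0],
    [-0.01, 0, 0.04, 0],
    [-0.02, 0, 0.06, 0],
    [-0.03, 0, 0.08, 0],
    [-0.03, 0, 0.1, 0],
    [-0.04, 0, 0.12, 0],
    [-0.05, 0, 0.14, 0],
    [-0.06, 0, 0.16, 0],
    [-0.06, 0, 0.18, 0],
    [-0.07, 0, 0.2, 0]
  ]
}}

```text
t: 37.7
eef_pos: [0.5672, -0.1423, 0.1299]
ee_rot: [-3.14, 0.008, -2.839]
force: [18.6, 0.7, -19.9]
width: 0.0593
gripper_force: 23.6
```

```bash
python3 st.py
```

```text
37.7 [ 0.5672 -0.1423  0.1299] [-3.1402  0.0079 -2.8386] [ 0.0882  0.2881 -0.3272 -0.0004 -0.9475 -1.3557] [ 18.6202   0.7025 -19.9357] [ 0.4714 -6.76    0.0954] 0.05925143418392027 23.626691719691735
```

{"name": "carry_out", "arguments": {
  "commands": [
    [0.03, 0, 0, 0],
    [0.06, 0, 0, 0],
    [0.09, 0, 0, 0],
    [0.11, 0, 0, 0],
    [0.12, 0, 0, 0],
    [0.12, 0, 0, 0],
    [0.12, 0, 0, 0],
    [0.12, 0, 0, 0],
    [0.12, 0, 0, 0],
    [0.12, 0, 0, 0]
  ]
}}

```text
t: 38.95
eef_pos: [0.5683, -0.1428, 0.1301]
ee_rot: [3.141, -0.0, -2.838]
force: [4.4, 3.9, -9.0]
width: 0.0591
gripper_force: 24.4
```

```bash
python3 st.py; python3 look.py c8; python3 - <<'E'
from h import *
for n in('scene','top'):
    f=arm.grab_frame(n)
    r=arm.regions_of(f,'lid')
    if r:
        m=r[0]['pixels'].astype(np.uint8);print(n,r[0]['conf'],r[0]['uv'],cv2.boundingRect(cv2.findNonZero(m)))
    print(proj(f,[.569,-.141,.135]),proj(f,[.569,-.141,.12]))
E
```

```text
38.95 [ 0.5683 -0.1428  0.1301] [ 3.1408 -0.0001 -2.8382] [ 0.0867  0.2942 -0.3175 -0.0009 -0.9593 -1.3537] [ 4.4452  3.8902 -9.0057] [ 1.6145 -1.2232  0.1276] 0.059126254807783725 24.376949288580363
38.95 [ 0.5683 -0.1428  0.1301] [ 3.1408 -0.0001 -2.8382] [ 4.4452  3.8902 -9.0057] [ 1.6145 -1.2232  0.1276]
lid_center [([323.3, 263.2], 0.95), ([349.5, 165.0], 0.55)]
[ 0.5766 -0.1398  0.1336] [np.float64(0.1), np.float64(0.1)]
lid [([321.9, 251.6], 0.56), ([350.7, 168.2], 0.51)]
[ 0.5739 -0.1416  0.1244] [np.float64(0.0), np.float64(0.0)]
scene 0.73 [343.9, 167.4] (337, 160, 24, 15)
[352.5 164.8] [352.4 170.2]
[390.6 206.8] [389.8 207.4]
```

{"name": "carry_out", "arguments": {
  "commands": [
    [0.01, -0.01, 0.01, 0],
    [0.01, -0.02, 0.02, 0],
    [0.01, -0.02, 0.04, 0],
    [0.01, -0.02, 0.05, 0],
    [0.01, -0.02, 0.06, 0],
    [0.01, -0.02, 0.08, 0],
    [0.01, -0.02, 0.09, 0],
    [0.01, -0.02, 0.1, 0],
    [0.01, -0.02, 0.11, 0],
    [0.01, -0.02, 0.12, 0]
  ],
  "force": 30
}}

```text
t: 40.85
eef_pos: [0.5698, -0.1431, 0.1343]
ee_rot: [3.14, 0.001, -2.839]
force: [11.4, 4.3, -24.0]
width: 0.0585
gripper_force: 29.1
```

```bash
python3 st.py; python3 look.py c9
```

```text
40.85 [ 0.5698 -0.1431  0.1343] [ 3.1399  0.0012 -2.8388] [ 0.0852  0.292  -0.3091 -0.0024 -0.9689 -1.3519] [ 11.3657   4.3308 -23.9628] [ 1.5377 -4.2783 -0.0797] 0.05849931368911472 29.08799946817453
40.85 [ 0.5698 -0.1431  0.1343] [ 3.1399  0.0012 -2.8388] [ 11.3657   4.3308 -23.9628] [ 1.5377 -4.2783 -0.0797]
lid_center [([320.9, 263.4], 0.89), ([348.4, 163.2], 0.72)]
[ 0.5797 -0.1412  0.1372] [np.float64(0.7), np.float64(0.7)]
lid [([321.6, 247.4], 0.73), ([350.3, 167.2], 0.57)]
[ 0.5746 -0.1424  0.1264] [np.float64(0.8), np.float64(0.8)]
```

{"name": "carry_out", "arguments": {
  "commands": [
    [0, 0, -0.05, 0],
    [0, 0, -0.1, 0],
    [0, 0, -0.1, 0.6],
    [0, 0, -0.1, 1.2],
    [0, 0, -0.1, 1.8],
    [0, 0, -0.1, 2.4],
    [0, 0, -0.1, 3.0],
    [0, 0, -0.1, 3.5],
    [0, 0, -0.1, 3.5],
    [0, 0, -0.1, 3.5]
  ]
}}

```text
t: 42.55
eef_pos: [0.5697, -0.1448, 0.1326]
ee_rot: [-3.14, 0.001, -2.472]
force: [4.3, -1.4, 1.3]
width: 0.0584
gripper_force: 29.7
```

```bash
python3 st.py; python3 look.py c10
```

```text
42.55 [ 0.5697 -0.1448  0.1326] [-3.1399  0.001  -2.472 ] [ 0.0841  0.2931 -0.3135  0.0011 -0.9625 -0.9859] [ 4.287  -1.4379  1.269 ] [-0.4024 -1.3791 -0.049 ] 0.05837590498252761 29.66050521532452
42.55 [ 0.5697 -0.1448  0.1326] [-3.1399  0.001  -2.472 ] [ 4.287  -1.4379  1.269 ] [-0.4024 -1.3791 -0.049 ]
lid_center [([318.9, 264.4], 0.74), ([348.5, 163.1], 0.66)]
[ 0.5789 -0.1408  0.1375] [np.float64(1.1), np.float64(1.1)]
lid [([321.9, 251.2], 0.85), ([349.7, 170.9], 0.61)]
[ 0.5766 -0.1393  0.1178] [np.float64(1.0), np.float64(1.0)]
```

{"name": "carry_out", "arguments": {
  "commands": [
    [0, 0, 0.02, 0],
    [0, 0, 0.04, 0.2],
    [-0.01, 0, 0.06, 0.4],
    [-0.01, 0, 0.08, 0.6],
    [-0.02, 0, 0.1, 0.8],
    [-0.02, 0, 0.12, 1],
    [-0.03, 0, 0.14, 1],
    [-0.03, 0, 0.16, 1],
    [-0.04, 0, 0.18, 1],
    [-0.04, 0, 0.2, 1]
  ]
}}

```text
t: 44.25
eef_pos: [0.5668, -0.144, 0.1415]
ee_rot: [3.141, 0.0, -2.366]
force: [5.8, 1.4, -3.4]
width: 0.0581
gripper_force: 29.6
```

```bash
python3 st.py; python3 look.py c11
```

```text
44.25 [ 0.5668 -0.144   0.1415] [ 3.1412  0.0002 -2.3663] [ 0.085   0.281  -0.3069 -0.0005 -0.983  -0.8802] [ 5.8082  1.3961 -3.3531] [ 0.5314 -1.9386 -0.0058] 0.05806396633162746 29.570979575801175
44.25 [ 0.5668 -0.144   0.1415] [ 3.1412  0.0002 -2.3663] [ 5.8082  1.3961 -3.3531] [ 0.5314 -1.9386 -0.0058]
lid_center [([319.3, 265.3], 0.62), ([350.8, 162.8], 0.67)]
[ 0.5744 -0.1378  0.1418] [np.float64(2.0), np.float64(2.0)]
lid [([319.9, 250.8], 0.57), ([351.9, 163.0], 0.74)]
[ 0.5709 -0.1426  0.1388] [np.float64(0.5), np.float64(0.5)]
```

{"name": "carry_out", "arguments": {
  "commands": [
    [0, 0, 0.03, 0],
    [0, 0, 0.06, 0],
    [0, 0, 0.09, 0],
    [0, 0, 0.12, 0],
    [0, 0, 0.15, 0],
    [0, 0, 0.18, 0],
    [0, 0, 0.21, 0],
    [0, 0, 0.24, 0],
    [0, 0, 0.27, 0],
    [0, 0, 0.3, 0]
  ]
}}

```text
t: 45.95
eef_pos: [0.5669, -0.1443, 0.1569]
ee_rot: [3.142, 0.0, -2.366]
force: [-0.1, -0.1, -0.9]
width: 0.0587
gripper_force: 29.8
```

```bash
python3 st.py; python3 look.py c12
```

```text
45.95 [ 0.5669 -0.1443  0.1569] [ 3.1416  0.     -2.3659] [ 0.0849  0.2667 -0.288  -0.     -1.0161 -0.88  ] [-0.0765 -0.08   -0.8583] [0.0263 0.0288 0.0439] 0.05866670589900238 29.803520604473306
45.95 [ 0.5669 -0.1443  0.1569] [ 3.1416  0.     -2.3659] [-0.0765 -0.08   -0.8583] [0.0263 0.0288 0.0439]
lid_center [([321.9, 264.6], 0.83), ([350.2, 154.3], 0.54)]
[ 0.5739 -0.1386  0.1632] [np.float64(1.0), np.float64(1.0)]
lid [([320.1, 251.8], 0.78), ([350.2, 160.1], 0.84)]
[ 0.5743 -0.1397  0.1471] [np.float64(0.8), np.float64(0.8)]
```

{"name": "carry_out", "arguments": {
  "commands": [
    [0, 0, 0.4, 0],
    [0, 0.4, 0.8, 0.5],
    [-0.1, 1.0, 1.0, 1.5],
    [-0.15, 1.7, 1.0, 2.5],
    [-0.2, 2.4, 1.0, 3.5],
    [-0.25, 3.1, 1.0, 4.5],
    [-0.3, 3.8, 1.0, 5.5],
    [-0.35, 4.5, 1.0, 6.5],
    [-0.36, 5.0, 1.0, 7.6],
    [-0.36, 5.1, 1.0, 7.6]
  ]
}}

```text
t: 47.65
eef_pos: [0.5488, 0.112, 0.2068]
ee_rot: [-3.142, 0.0, -1.568]
force: [-0.3, 0.4, -0.6]
width: 0.0584
gripper_force: 29.8
```

```bash
python3 look.py c13; python3 - <<'E'
from h import *
np.set_printoptions(precision=4,suppress=True)
f={n:arm.grab_frame(n) for n in('wrist','top','scene')}
for n,x in f.items():
    for q in ('coaster_top','lemon_center','spoon_center'):
        m=arm.mark_of(x,q)
        if m:
            e,d=ray(x,m[0]['uv']);z=.008;print(n,q,m[0]['uv'],round(m[0]['conf'],2),e+d*(z-e[2])/d[2])
E
```

```text
47.65 [0.5488 0.112  0.2068] [-3.1416  0.0001 -1.5681] [-0.2988  0.4237 -0.6108] [-0.0398  0.1144  0.0083]
lid_center [([322.2, 263.5], 0.71), ([312.9, 181.0], 0.8)]
[0.5487 0.1209 0.21  ] [np.float64(0.1), np.float64(0.1)]
lid [([321.8, 248.7], 0.92), ([312.4, 189.1], 0.57)]
[0.5498 0.1201 0.1924] [np.float64(0.9), np.float64(0.9)]
wrist coaster_top [322.1, 195.9] 0.85 [0.549 0.133 0.008]
wrist lemon_center [416.5, 82.4] 0.95 [ 0.4404 -0.0029  0.008 ]
wrist spoon_center [308.7, 88.9] 0.86 [0.5647 0.0043 0.008 ]
top coaster_top [267.8, 220.2] 0.56 [0.5506 0.1301 0.008 ]
top lemon_center [326.5, 264.1] 0.82 [ 0.4484 -0.0057  0.008 ]
top spoon_center [325.5, 213.3] 0.55 [ 0.5653 -0.0045  0.008 ]
scene coaster_top [314.6, 269.5] 0.66 [0.5468 0.131  0.008 ]
scene lemon_center [377.3, 239.9] 0.88 [ 0.4594 -0.025   0.008 ]
scene spoon_center [328.7, 236.4] 0.64 [0.5699 0.0078 0.008 ]
```

{"name": "carry_out", "arguments": {
  "commands": [
    [0, 0.06, -0.5, 0],
    [0, 0.06, -1.0, 0],
    [0, 0.06, -1.5, 0],
    [0, 0.06, -2.0, 0],
    [0, 0.06, -2.4, 0],
    [0, 0.06, -2.8, 0],
    [0, 0.06, -3.1, 0],
    [0, 0.06, -3.3, 0],
    [0, 0.06, -3.45, 0],
    [0, 0.06, -3.5, 0]
  ]
}}

```text
t: 49.95
eef_pos: [0.549, 0.1137, 0.0316]
ee_rot: [3.142, -0.0, -1.57]
force: [-0.4, -0.4, -0.2]
width: 0.0583
gripper_force: 29.8
```

```bash
python3 look.py c14
```

```text
49.95 [0.549  0.1137 0.0316] [ 3.1416 -0.0001 -1.57  ] [-0.442  -0.4318 -0.1618] [-0.035   0.1356  0.0211]
lid_center [([321.9, 265.8], 0.66), ([317.0, 256.3], 0.81)]
[0.547  0.1221 0.0369] [np.float64(2.1), np.float64(2.1)]
lid [([320.0, 252.1], 0.85), ([351.7, 208.0], 0.6)]
[0.5232 0.058  0.1303] [np.float64(27.5), np.float64(27.5)]
```

{"name": "carry_out", "arguments": {
  "commands": [
    [0, 0, -0.02, 0],
    [0, 0, -0.04, 0],
    [0, 0, -0.06, 0],
    [0, 0, -0.08, 0],
    [0, 0, -0.1, 0],
    [0, 0, -0.12, 0],
    [0, 0, -0.14, 0],
    [0, 0, -0.16, 0],
    [0, 0, -0.18, 0],
    [0, 0, -0.2, 0]
  ],
  "force": 10
}}

```text
t: 51.65
eef_pos: [0.5489, 0.1137, 0.0217]
ee_rot: [3.142, 0.0, -1.57]
force: [0.6, -1.8, 1.9]
width: 0.0594
gripper_force: 10.0
```

```bash
python3 st.py
```

```text
51.65 [0.5489 0.1137 0.0217] [ 3.1415  0.     -1.5702] [ 0.5535  0.3905 -0.4829 -0.0001 -0.6974 -0.5528] [ 0.5836 -1.8324  1.8972] [-0.4268  0.02   -0.0294] 0.05940977391237439 9.954435240442763
```

{"name": "carry_out", "arguments": {
  "commands": [
    [0, 0, -0.01, 0],
    [0, 0, -0.02, 0],
    [0, 0, -0.03, 0],
    [0, 0, -0.04, 0],
    [0, 0, -0.05, 0],
    [0, 0, -0.06, 0],
    [0, 0, -0.07, 0],
    [0, 0, -0.08, 0],
    [0, 0, -0.08, 0],
    [0, 0, -0.08, 0]
  ],
  "force": 6
}}

```text
t: 52.9
eef_pos: [0.5489, 0.1137, 0.0178]
ee_rot: [3.142, 0.0, -1.57]
force: [0.9, -0.8, 1.5]
width: 0.0591
gripper_force: 6.0
```

```bash
python3 look.py c15; python3 st.py|tail -c 60
```

```text
52.9 [0.5489 0.1137 0.0178] [ 3.1416  0.     -1.5702] [ 0.8844 -0.7677  1.5393] [-0.224   0.0682 -0.0277]
lid_center [([322.7, 265.5], 0.69), ([316.1, 261.0], 0.63)]
[0.5479 0.1221 0.0239] [np.float64(0.6), np.float64(0.6)]
lid [([321.3, 261.8], 0.84), ([312.1, 269.0], 0.49)]
[0.5511 0.13   0.0067] [np.float64(1.9), np.float64(1.9)]
2442  0.0512 -0.0655] 0.05896126902243141 5.973856284990902
```

{"name": "carry_out", "arguments": {
  "commands": [
    [0, 0, -0.01, 0],
    [0, 0, -0.02, 0],
    [0, 0, -0.03, 0],
    [0, 0, -0.04, 0],
    [0, 0, -0.05, 0],
    [0, 0, -0.06, 0],
    [0, 0, -0.06, 0],
    [0, 0, -0.06, 0],
    [0, 0, -0.06, 0],
    [0, 0, -0.06, 0]
  ],
  "force": 4
}}

```text
t: 54.6
eef_pos: [0.549, 0.1138, 0.0148]
ee_rot: [-3.141, 0.0, -1.57]
force: [0.3, -0.6, 1.2]
width: 0.0596
gripper_force: 4.0
```

{"name": "carry_out", "arguments": {
  "commands": [
    [0, 0, 0, 0],
    [0, 0, 0, 0],
    [0, 0, 0, 0],
    [0, 0, 0, 0],
    [0, 0, 0, 0],
    [0, 0, 0, 0],
    [0, 0, 0.1, 0],
    [0, 0, 0.3, 0],
    [0, 0, 0.6, 0],
    [0, 0, 1.0, 0]
  ],
  "claw": 0
}}

```text
t: 55.85
eef_pos: [0.5489, 0.1137, 0.0661]
ee_rot: [-3.142, 0.0, -1.57]
force: [1.1, 0.3, 0.2]
width: 0.0879
gripper_force: 0.0
```

{"name": "carry_out", "arguments": {
  "commands": [
    [0, 0, 0.5, 0],
    [0, 0, 1.0, 0],
    [0, -0.3, 1.5, 0],
    [0, -0.8, 2.0, 0],
    [0, -1.3, 2.3, 0],
    [0, -1.8, 2.5, 0],
    [0, -2.3, 2.6, 0],
    [0, -2.8, 2.6, 0],
    [0, -2.8, 2.6, 0],
    [0, -2.8, 2.6, 0]
  ]
}}

```text
t: 57.1
eef_pos: [0.5489, -0.0261, 0.1955]
ee_rot: [-3.141, 0.0, -1.57]
force: [0.9, 0.1, 0.2]
width: 0.0876
gripper_force: 0.0
```

```bash
python3 st.py; python3 - <<'E'
from h import *
np.set_printoptions(precision=4,suppress=True)
f={n:arm.grab_frame(n) for n in('wrist','top','scene')}
for q in ('lid_center','lid','coaster_top','lemon_center','spoon_center','mill_center'):
    M=[(n,arm.mark_of(x,q)) for n,x in f.items()]
    M=[(n,m[0]) for n,m in M if m and m[0]['conf']>.4]
    print(q,[(n,m['uv'],round(m['conf'],2)) for n,m in M])
    if len(M)>1: print('  ',*tri([ray(f[n],m['uv']) for n,m in M]))
x=f['wrist'];r=arm.regions_of(x,'lid');m=r[0]['pixels'].astype(np.uint8)
c=cv2.convexHull(cv2.findNonZero(m));print(r[0]['conf'],r[0]['uv'],cv2.fitEllipse(c),m.sum())
# expected silhouette of a flat lid at measured centre
e=[]
M=[ray(f[n],arm.mark_of(f[n],'lid_center')[0]['uv']) for n in('wrist','scene')];p,_=tri(M);print(p)
a=np.linspace(0,2*np.pi,60)
for z in(.008,.032): e+=[proj(x,[p[0]+.03*np.cos(t),p[1]+.03*np.sin(t),z]) for t in a]
h=cv2.convexHull(np.array(e,np.float32));print('flat model',cv2.boundingRect(h),cv2.contourArea(h),'seen',cv2.boundingRect(c),cv2.contourArea(c))
E
```

```text
57.1 [ 0.5489 -0.0261  0.1955] [-3.1407  0.0003 -1.5705] [ 0.3089  0.1759 -0.3125 -0.     -1.0814 -0.3086] [0.9304 0.0639 0.1623] [0.065  0.1012 0.0056] 0.08763746303991904 0.0
lid_center [('wrist', [324.2, 290.6], 0.8), ('scene', [317.0, 263.6], 0.55)]
   [0.5457 0.1222 0.0178] [np.float64(0.4), np.float64(0.4)]
lid [('wrist', [322.2, 289.8], 0.6), ('scene', [311.4, 271.6], 0.69)]
   [0.551  0.133  0.0017] [np.float64(2.4), np.float64(2.4)]
coaster_top [('wrist', [408.8, 205.0], 0.49)]
lemon_center [('wrist', [410.3, 204.6], 0.78), ('top', [324.5, 265.4], 0.7), ('scene', [378.2, 240.1], 0.9)]
   [ 0.4472 -0.0009  0.0271] [np.float64(2.5), np.float64(1.1), np.float64(3.4)]
spoon_center [('wrist', [312.2, 203.7], 0.97), ('scene', [329.9, 234.5], 0.51)]
   [0.5647 0.004  0.0119] [np.float64(3.4), np.float64(3.4)]
mill_center [('wrist', [188.3, 205.8], 0.78), ('scene', [287.5, 209.1], 0.6)]
   [ 0.6932 -0.0073  0.0492] [np.float64(3.7), np.float64(3.7)]
0.84 [321.7, 303.7] ((322.5266418457031, 299.61968994140625), (36.16707992553711, 46.453033447265625), 89.08515930175781) 1058
[0.5457 0.1222 0.0178]
flat model (301, 266, 47, 51) 1872.3053332520649 seen (300, 291, 46, 27) 1025.0
```

{"name": "carry_out", "arguments": {
  "commands": [
    [0, -0.6, 0.2, 0],
    [-0.3, -1.2, 0.5, 0],
    [-0.6, -1.8, 0.8, 0],
    [-0.9, -2.4, 1.0, 0],
    [-1.2, -3.0, 1.0, 0],
    [-1.5, -3.6, 1.0, 0],
    [-1.5, -4.0, 1.0, 0],
    [-1.5, -4.0, 1.0, 0],
    [-1.5, -4.0, 1.0, 0],
    [-1.5, -4.0, 1.0, 0]
  ]
}}

```text
t: 59.55
eef_pos: [0.4741, -0.2257, 0.2448]
ee_rot: [-3.142, 0.0, -1.569]
force: [-0.0, 0.2, 0.5]
width: 0.0878
gripper_force: 0.0
```

```bash
python3 - <<'E'
from h import *
x=arm.grab_frame('top');y=arm.grab_frame('scene')
for f in(x,y):
    a=np.linspace(0,2*np.pi,60)
    h=cv2.convexHull(np.array([proj(f,[.547+.03*np.cos(t),.122+.03*np.sin(t),z]) for t in a for z in(.008,.032)],np.float32))
    print('model',cv2.boundingRect(h),cv2.contourArea(h))
    for q in('lid','coaster_top'):
        r=arm.regions_of(f,q)
        if r: m=r[0]['pixels'].astype(np.uint8);c=cv2.convexHull(cv2.findNonZero(m));print(q,r[0]['conf'],cv2.boundingRect(c),cv2.contourArea(c))
E
```

```text
model (256, 208, 29, 27) 572.4499794004951
lid 0.63 (257, 207, 14, 25) 232.0
coaster_top 0.91 (244, 198, 31, 46) 909.5
model (301, 249, 30, 28) 658.3200238032732
lid 0.61 (302, 252, 27, 21) 326.5
coaster_top 0.77 (327, 258, 15, 24) 238.0
```

```bash
python3 -c "
from station import arm
print(arm.job_done())"
```

```text
the job is handed in; nothing more can be done
None
```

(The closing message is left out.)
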